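Load the carrying tray and hold it up level

ROBOT

A 6-joint arm with a two-finger parallel gripper is mounted at the origin on a cart in front of the work surface, level with it; the furniture and walls round the work are solid. World frame = base frame: x ahead of the robot, y to its left, z up, the work surface at z = 0. Lengths are in m, angles in rad, forces in N, time in s.
With the tool pointing down it reaches from about 0.35 to 0.925 m from the base axis. Payload 6.4 kg.
Tool frame: the origin (TCP) lies at the very end of the fingers, on their centre line; the grasp point (between the pads) lies 19 mm behind it; z points along the fingers, y is the line along which they close (so a half turn about z gives the same grasp; the last joint's range is limited). The gripper opens to 94 mm and grips with 3 to 60 N. Pads are 16 mm wide; open, the fingers measure 119 mm over their backs; the gripper's body (75 mm by 177 mm) begins 78 mm behind the grasp point.
Start: joints at [1.031, 0.245, 1.558, -0, 1.339, -0.174], TCP at [0.233, 0.607, 0.205] pointing down, gripper open.
Joint ranges: [-3.13, 3.13], [-1.02, 2.26], [0.13, 2.54], [-0.95, 4.09], [0.21, 2.88], [-2.74, 2.74]. Speed limits (rad/s): [2.57, 2.57, 3.14, 3.14, 3.14, 3.14].

INTERFACE

Orientations are given as a unit quaternion [x, y, z, w].
In Python, from cell import ctrl gives the robot as it stands.
- The arm moves only by the shell command python3 -m inch 'ROWS' [FORCE]. ROWS is a JSON object of lists of equal length, an entry for each row: "turn": the turn, a rotation vector about the tool's x, y, z in units of 6 degrees (1.0 is 6 degrees), a list of three; "xyz": the shift along the tool's x, y, z in units of 50 mm (1.0 is 50 mm), a list of three; "grip": the closure, from 0 (fully open) to 1 (shut). A call has 1 to 10 rows; each row shifts and turns the commanded pose from where the row before left it, along the tool's axes as they then stand; what a row does not reach is not made up. A row lasts 1/10 s, in which the tool goes at most 50 mm and 8.59 degrees, less where a joint would pass 70% of its speed; a pose out of reach is approached as far as the arm can. A call is refused whole if a number of a shift passes 1 or a number of a turn 1, either way. A call with a gripper value outside its range is refused whole. The fingers move at their own pace and stop on an object; FORCE is the grip in N (left out, the last holds). Time passes only in rows, so rows that do not move let the fingers close. It gives the time, the measured TCP pose, the force, the opening and the grip force at its end, in the units of the state.
- ctrl.state(): the state, without advancing time (a new reading comes with each control period).
- ctrl.get_image(name): name is "side" or "top" or "wrist"; returns the picture (420x560x3 uint8, blue, green, red); there is no depth.
- ctrl.camera_model(name): a dict with "K" (3x3 intrinsics, pixels), "rvec" (rotation vector, rad) and "tvec" (3), from world to camera coordinates, as OpenCV has them. Camera axes: x right, y down, z forward; pixel columns grow to the right and rows downward; lengths in m; the calibration is good to about 2 mm. A picture is of the moment at which its call begins: read the wrist's pose just before it. camera_model takes no time and is no camera call; for the wrist camera it gives the pose at the moment of the call.
- ctrl.finish_job(): hands the job in; it is judged then, once.
The state is a dict: "clock": time; "joint_positions": joint angles; "qvel": joint speeds; "effort": joint torques, N m; "position": TCP position; "ee_rot": TCP orientation; "wrist_force": force on the tool from outside, world axes, zero at the start; "torque": the same for the moment, N m; "width": finger opening in m; "finger_force": force on a finger pad.
Only numpy, scipy, OpenCV 4.12 (cv2) and the standard library are available. Lean on these libraries where they do the work, as an engineer would, in place of code of your own. Each camera call takes 0.05 s, during which the arm holds its last target. There are 200 camera calls.

TASK

Lay the two modelling tools flat in the wooden carrying tray where it stands, one in each of its two bays, lengthwise along the middle grip board and with their working ends (wire loop, spatula blade) pointing to the same end of the tray. Then take the tray by the middle of its grip bar, lift it straight up until it is well clear of the bench (about 15 cm) and finish while holding it there, level and still, with both tools lying in it. Do not let the tray tip, and leave the pigment pot and the plaster piece alone.

Things in the scene. Friction and masses are not known exactly. Their poses are not given: they have to be found in the camera images.
- tray_grip (a point): Centre of the grip bar of the carrying tray, 43 mm above the tray's underside. The bar runs along tray y over the tray's middle: 144 mm long, 14 mm thick (x), 24 mm high (top 55 mm above the underside). Below it a hand slot 100 mm long, 12 mm high, then a divider 14 mm thick. Grasp the bar across x. Axes: x across the tray, y along it, z up
- tray: The loose wooden carrying tray: 250 mm long (y), 216 mm wide (x), about 0.45 kg, balanced on its middle. Origin at the centre of its underside, axes as the grip bar's. Floor 6 mm thick, outer rim 18 mm high and 6 mm thick, a grip board down the middle between two open bays
- bay_near (a point): Middle of the floor of the bay on the tray's -x side (55 mm from the tray's centre line, 6 mm above the underside). The bay is 95 mm wide (x) and 238 mm long (y)
- bay_far (a point): The same for the bay on the tray's +x side
- loop_tool_grip (a point): Place to grip the wire loop tool, near its balance point: wooden handle with a wire loop at one end, 191 mm long, 0.035 kg. The point is 15 mm from the middle of its length toward the butt, 6.5 mm above its underside. y runs along the tool: the wire loop's end is at -111 mm, the butt at +81 mm. Handle 14 mm wide and 13 mm high here; loop 28 mm wide
- loop_tool: The loop tool, origin under the middle of its length, same axes
- loop_tool_tip (a point): A point in the wire loop, 100 mm to -y of the grip point
- spatula_grip (a point): Place to grip the square spatula: wooden handle with a square-ended metal blade, 180 mm long, 0.06 kg. The point is on the handle, 15 mm from the middle of the length toward the butt, 6.5 mm above its underside. y runs along the tool: the blade's end is at -105 mm, the butt at +75 mm. Handle 14 mm wide and 13 mm high here; blade 26 mm wide
- spatula: The spatula, origin under the middle of its length, same axes
- spatula_tip (a point): A point on the blade, 100 mm to -y of the grip point
- pot: Bystander: pigment pot with a screw lid, 55 mm across, 64 mm high, loose; origin under its centre
- cast: Bystander: flat square plaster mould piece, 63x63x15 mm, loose; origin under its centre

How it is judged:
On the way:
1. both tools lie released in the standing tray, one in each bay, lengthwise, working ends toward the same end (y of loop_tool_grip in the frame of tray_grip between -0.06 and 0.06 m and z of loop_tool_grip in the frame of tray_grip between -0.045 and -0.02 m and angle between the y axis of each of loop_tool_grip, spatula_grip and the y axis of tray_grip, either way round below 0.22 rad and angle between loop_tool_grip's own y axis and vertical between 1.42 and 1.72 rad and contact force between the fingers and loop_tool below 0.2 N and y of spatula_grip in the frame of tray_grip between -0.06 and 0.06 m and z of spatula_grip in the frame of tray_grip between -0.045 and -0.02 m and angle between spatula_grip's own y axis and vertical between 1.42 and 1.72 rad and contact force between the fingers and spatula below 0.2 N and ((x of loop_tool_grip in the frame of tray_grip between -0.105 and -0.008 m and x of spatula_grip in the frame of tray_grip between 0.008 and 0.105 m) or (x of spatula_grip in the frame of tray_grip between -0.105 and -0.008 m and x of loop_tool_grip in the frame of tray_grip between 0.008 and 0.105 m)) and (y of each of loop_tool_tip, spatula_tip in the frame of tray_grip above 0.02 m or y of each of loop_tool_tip, spatula_tip in the frame of tray_grip below -0.02 m) and height (world z) of tray_grip below 0.048 m and linear speed of tray below 0.02 m/s), for 0.2 s.
At the end, for the whole second after the job is handed in: Tray held by the fingers, underside over 110 mm above the bench, under 0.35 m from its start, level within 0.1 rad, slower than 20 mm/s and 0.1 rad/s; one tool lies flat and untouched in each bay, within 0.22 rad of the tray's length, both working ends toward the same end (y of loop_tool_grip in the frame of tray_grip between -0.06 and 0.06 m and z of loop_tool_grip in the frame of tray_grip between -0.045 and -0.02 m and angle between the y axis of each of loop_tool_grip, spatula_grip and the y axis of tray_grip, either way round below 0.22 rad and angle between loop_tool_grip's own y axis and vertical between 1.42 and 1.72 rad and contact force between the fingers and loop_tool below 0.2 N and y of spatula_grip in the frame of tray_grip between -0.06 and 0.06 m and z of spatula_grip in the frame of tray_grip between -0.045 and -0.02 m and angle between spatula_grip's own y axis and vertical between 1.42 and 1.72 rad and contact force between the fingers and spatula below 0.2 N and ((x of loop_tool_grip in the frame of tray_grip between -0.105 and -0.008 m and x of spatula_grip in the frame of tray_grip between 0.008 and 0.105 m) or (x of spatula_grip in the frame of tray_grip between -0.105 and -0.008 m and x of loop_tool_grip in the frame of tray_grip between 0.008 and 0.105 m)) and (y of each of loop_tool_tip, spatula_tip in the frame of tray_grip above 0.02 m or y of each of loop_tool_tip, spatula_tip in the frame of tray_grip below -0.02 m) and height (world z) of tray_grip above 0.153 m and angle between tray_grip's own z axis and vertical below 0.1 rad and contact force between the fingers and tray above 4 N and linear speed of tray below 0.02 m/s and angular speed of tray below 0.1 rad/s and distance of tray_grip from where it was at the start of the episode below 0.35 m and contact force between tray and pot below 0.1 N and contact force between tray and cast below 0.1 N); the arm keeps its last pose, push and grip.
It fails at once if the tray tips more than 0.3 rad (angle between tray_grip's own z axis and vertical above 0.3 rad).
It fails at once if the pigment pot is pushed more than 30 mm (distance of pot from where it was at the start of the episode above 0.03 m).
It fails at once if the plaster piece is pushed more than 30 mm (distance of cast from where it was at the start of the episode above 0.03 m).
It also fails if it takes over 67 s, if anything falls off the work surface, if the arm or the gripper's body presses on something with over 40 N, if the wrist force passes 120 N, or if a joint passes its speed limit or range.

## Working session

There is one attempt and no reset: what is moved stays moved. The work goes in short steps, Python scripts to look and compute and a shell command to move; the robot and the scene stay as the last step left them, time stands still between calls to the robot, and variables do not carry over. Pictures are saved under pics/ and viewed, at most 13 in all, crops included, and the job is handed in when it is done.

```bash
ls; mkdir -p pics
python3 - <<'E'
from cell import ctrl
import cv2,numpy as np
for n in("top","side"):
    cv2.imwrite(f"pics/{n}0.png",ctrl.get_image(n))
    m=ctrl.camera_model(n); R=cv2.Rodrigues(np.array(m["rvec"],float))[0]
    print(n,np.round(m["K"],1).tolist(),(-R.T@np.array(m["tvec"]).ravel()).round(3),R.round(2).tolist())
s=ctrl.state(); print({k:np.round(v,3).tolist() for k,v in s.items()})
E
```

```text
pics
top [[525.8, 0.0, 279.3], [0.0, 525.8, 207.3], [0.0, 0.0, 1.0]] [0.506 0.062 1.231] [[-0.01, -1.0, -0.0], [-1.0, 0.01, -0.05], [0.05, 0.0, -1.0]]
side [[439.8, 0.0, 279.9], [0.0, 439.8, 208.8], [0.0, 0.0, 1.0]] [0.528 0.896 0.678] [[-1.0, -0.01, -0.01], [-0.0, 0.61, -0.8], [0.02, -0.8, -0.61]]
{'clock': 0.1, 'joint_positions': [1.031, 0.246, 1.559, -0.0, 1.339, -0.174], 'qvel': [0.0, -0.0, -0.002, 0.001, -0.0, -0.004], 'effort': [0.0, -41.692, -31.553, 0.069, 0.031, -0.0], 'position': [0.232, 0.607, 0.204], 'ee_rot': [0.182, 0.983, -0.001, -0.0], 'wrist_force': [0.267, 0.195, -0.357], 'torque': [0.004, 0.021, -0.007], 'finger_force': 0.0, 'width': 0.094}
```

View pics/top0.png

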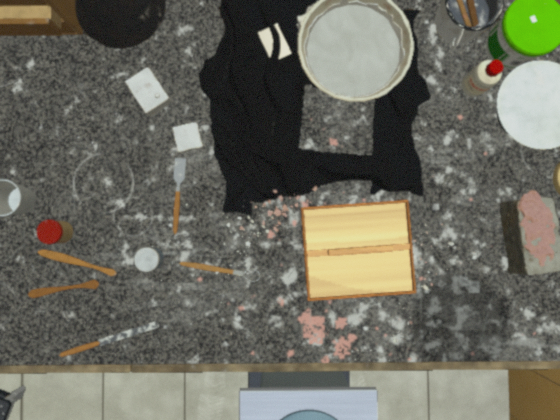

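View pics/side0.png

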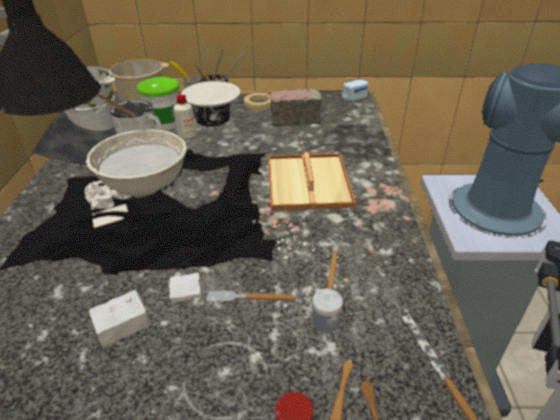

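The top view shows the tray at (303–413, 201–300), the spatula at (180,160)–(177,232) with its blade at +x, the pot at (146,259), the cast at (187,137), and the loop tool's handle at (180,264)–(232,272). The wire loop can't be made out yet, so I'll enlarge the area.

```bash
cat > h.py <<'E'
from cell import ctrl
import cv2,numpy as np
def ray(n,px,z,m=None):
    m=m or ctrl.camera_model(n); R=cv2.Rodrigues(np.array(m["rvec"],float))[0]; t=np.array(m["tvec"],float).ravel()
    c=-R.T@t; px=np.atleast_2d(np.array(px,float)); d=np.c_[px,np.ones(len(px))]@np.linalg.inv(np.array(m["K"])).T@R
    return c+d*((z-c[2])/d[:,2])[:,None]
E
python3 - <<'E'
from h import *
t=cv2.imread("pics/top0.png"); s=cv2.imread("pics/side0.png")
a=cv2.resize(t[225:305,125:285],(800,400),interpolation=cv2.INTER_CUBIC)
b=cv2.resize(s[235:335,290:370],(160*2//2*1,200),interpolation=cv2.INTER_CUBIC)
im=np.zeros((600,800,3),np.uint8); im[:400]=a; im[400:,:160]=b
im[400:,200:640]=cv2.resize(t[145:245,135:245],(440,400))[:200]
cv2.imwrite("pics/crop0.png",im)
def P(l,px,z): print(l,ray("top",px,z).round(3).tolist())
P("tray corners",[[303,204],[409,201],[413,292],[309,299]],.018)
P("gripbar",[[328,253],[410,248]],.055)
P("spat",[[180,158],[177,232]],.007)
P("loop handle",[[180,264],[232,272]],.007)
P("pot",[[146,259]],.064);P("cast",[[187,137]],.015)
E
```

```text
tray corners [[0.579, 0.008, 0.018], [0.584, -0.238, 0.018], [0.375, -0.242, 0.018], [0.361, -0.004, 0.018]]
gripbar [[0.467, -0.045, 0.055], [0.477, -0.228, 0.055]]
spat [[0.69, 0.294, 0.007], [0.517, 0.301, 0.007]]
loop handle [[0.443, 0.294, 0.007], [0.423, 0.173, 0.007]]
pot [[0.457, 0.358, 0.064]]
cast [[0.738, 0.276, 0.015]]
```

View pics/crop0.png

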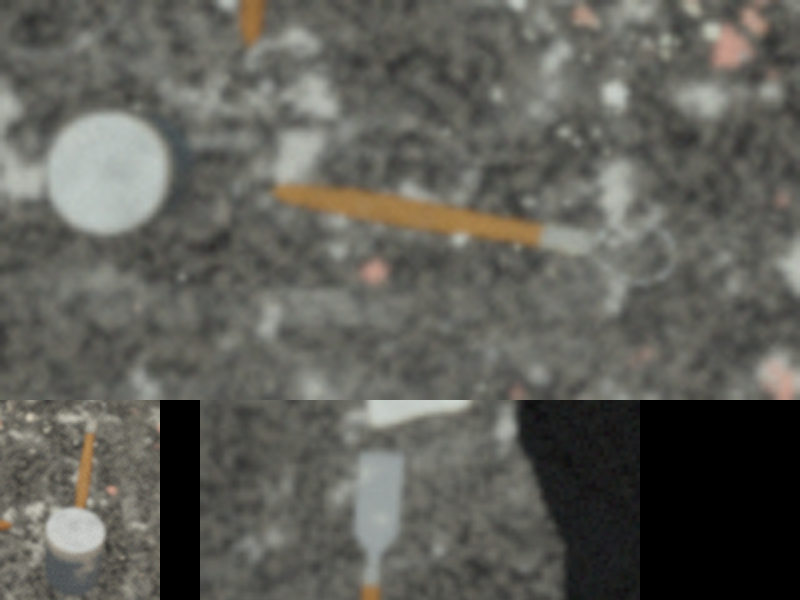

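The loop tool's wire loop points to −y: the end is at top pixel (259,276) and the butt at (180,263). The spatula's blade points to +x. Now I'll compute grip points from colour masks and set out for the loop tool.

```bash
cat >> h.py <<'E'
from scipy.spatial.transform import Rotation as Ro
def plan(x,y,z,yaw=None):
    "tool-frame shift (50 mm units, after the turn) and z turn (6 deg units) to a pose pointing down; yaw = direction of tool y, deg"
    s=ctrl.state(); p=np.array(s["position"]); R=Ro.from_quat(s["ee_rot"]).as_matrix()
    cur=np.degrees(np.arctan2(R[1,1],R[0,1])); yaw=cur if yaw is None else yaw
    a=np.radians(yaw); Rt=np.c_[[np.sin(a),-np.cos(a),0],[np.cos(a),np.sin(a),0],[0,0,-1.]]
    # tilt to correct, tool frame
    d=(-(yaw-cur)+90)%180-90
    sg=1 if abs(((yaw-cur+180)%360)-180)<=90 else -1
    Rt[:,:2]*=sg
    print("t",round(s["clock"],2),"pos",p.round(4),"yaw",cur.round(2),"tz",R[:,2].round(3),"turn z",round(d/6,2),"shift",(Rt.T@(np.array([x,y,z])-p)/.05).round(3),"w",round(s["width"],4),"F",np.round(s["wrist_force"],1),round(float(s["finger_force"]),1))
def orange(im,lo=(5,110,90),hi=(20,255,255)):
    return cv2.morphologyEx(cv2.inRange(cv2.cvtColor(im,cv2.COLOR_BGR2HSV),lo,hi),cv2.MORPH_CLOSE,np.ones((3,3)))
def blobs(mask,amin=60):
    cs,_=cv2.findContours(mask,cv2.RETR_EXTERNAL,cv2.CHAIN_APPROX_NONE)
    return [c for c in cs if cv2.contourArea(c)>amin]
E
python3 - <<'E'
from h import *
t=cv2.imread("pics/top0.png")
for c in blobs(orange(t)):
    r=cv2.minAreaRect(c); b=cv2.boxPoints(r)
    if 165<r[0][0]<300 and 150<r[0][1]<300:
        vx,vy,x0,y0=cv2.fitLine(c,cv2.DIST_L2,0,.01,.01).ravel()
        k=c[:,0,:]@np.array([vx,vy])-x0*vx-y0*vy
        e=[[x0+vx*q,y0+vy*q] for q in(k.min(),k.max()+1)]
        w=ray("top",e,.0065); print(np.round(e,1).tolist(),w.round(4).tolist(),np.linalg.norm(w[1]-w[0]).round(3))
A=ray("top",[[259.5,276],[180,263.2]],.0065); u=(A[1]-A[0]);L=np.linalg.norm(u);u/=L
g=A[1]-u*.081; print("loop grip",g,"L",L,"yaw y",np.degrees(np.arctan2(u[1],u[0])))
plan(g[0],g[1],.15,np.degrees(np.arctan2(u[1],u[0]))-90)
E
```

```text
[[180.1, 262.7], [232.8, 271.6]] [[0.4458, 0.2936, 0.0065], [0.4244, 0.1714, 0.0065]] 0.124
[[174.5, 232.0], [177.5, 190.9]] [[0.517, 0.3067, 0.0065], [0.6129, 0.3, 0.0065]] 0.096
loop grip [0.43120485 0.21379087 0.0065    ] L 0.18676616763432924 yaw y 80.4393302810385
t 0.1 pos [0.2322 0.6065 0.2045] yaw 69.04 tz [-0.001 -0.001 -1.   ] turn z 13.1 shift [7.085 5.229 1.09 ] w 0.094 F [ 0.3  0.2 -0.4] 0.0
```

```bash
python3 -m inch '{"turn":[[0,0,1],[0,0,1],[0,0,1],[0,0,1],[0,0,1],[0,0,1],[0,0,1],[0,0,1],[0,0,1],[0,0,1]],"xyz":[[0,0,0],[0,0,0],[0,0,0],[0,0,0],[0,0,0],[0,0,0],[0,0,0],[0,0,0],[0,0,0],[0,0,0]],"grip":[0.3,0.3,0.3,0.3,0.3,0.3,0.3,0.3,0.3,0.3]}' 20
python3 -m inch '{"turn":[[0,0,1],[0,0,1],[0,0,1],[0,0,0.1],[0,0,0],[0,0,0],[0,0,0],[0,0,0],[0,0,0],[0,0,0]],"xyz":[[0,0,0],[0,0,0],[0,0,0],[0,0,0],[0.5,0.4,0],[0.6,0.4,0],[0.6,0.4,0],[0.6,0.4,0],[0.6,0.4,0],[0.6,0.4,0]],"grip":[0.3,0.3,0.3,0.3,0.3,0.3,0.3,0.3,0.3,0.3]}'
python3 -m inch '{"turn":[[0,0,0],[0,0,0],[0,0,0],[0,0,0],[0,0,0],[0,0,0],[0,0,0],[0,0,0],[0,0,0],[0,0,0]],"xyz":[[0.6,0.5,0],[0.6,0.5,0],[0.6,0.5,0],[0.6,0.5,0.2],[0.6,0.4,0.2],[0.4,0.3,0.2],[0.2,0.1,0.2],[0,0,0.2],[0,0,0.1],[0,0,0]],"grip":[0.3,0.3,0.3,0.3,0.3,0.3,0.3,0.3,0.3,0.3]}'
python3 - <<'E'
from h import *
m=ctrl.camera_model("wrist"); im=ctrl.get_image("wrist"); cv2.imwrite("pics/w1.png",im)
plan(.4312,.2138,.15,-9.6)
for c in blobs(orange(im),300):
    r=cv2.minAreaRect(c); print(np.round(r[0]),np.round(r[1]),r[2]); print(ray("wrist",cv2.boxPoints(r),.0065,m).round(4).tolist())
E
```

```text
clock: 1.1
position: [0.2323, 0.6067, 0.2048]
ee_rot: [0.651, 0.759, -0.001, 0.0]
wrist_force: [0.1, 1.0, 0.3]
width: 0.0659
finger_force: 0.0
clock: 2.1
position: [0.3807, 0.7604, 0.2048]
ee_rot: [0.763, 0.647, -0.0, 0.0]
wrist_force: [0.4, 1.0, 0.3]
width: 0.0658
finger_force: 0.0
clock: 3.1
position: [0.5083, 0.8537, 0.1422]
ee_rot: [0.763, 0.646, 0.025, -0.009]
wrist_force: [0.2, -0.1, -0.0]
width: 0.0656
finger_force: 0.0
t 3.15 pos [0.5083 0.8537 0.1424] yaw -9.53 tz [ 0.027  0.045 -0.999] turn z 0.01 shift [12.877  0.613 -0.152] w 0.0659 F [ 0.5 -0.1  0.2] 0.0
[366. 386.] [ 15. 386.] 90.0
[[0.3739, 0.7006, 0.0065], [0.7611, 0.6301, 0.0065], [0.7607, 0.6126, 0.0065], [0.3702, 0.6841, 0.0065]]
[121. 326.] [30. 75.] 7.765166282653809
[[0.3083, 0.7323, 0.0065], [0.3375, 0.8057, 0.0065], [0.3643, 0.7968, 0.0065], [0.3361, 0.7227, 0.0065]]
[512. 270.] [ 37. 104.] 77.55000305175781
[[0.6664, 0.7728, 0.0065], [0.7645, 0.7784, 0.0065], [0.7714, 0.7406, 0.0065], [0.6713, 0.7347, 0.0065]]
[471. 182.] [363. 176.] 90.0
[[0.6225, 1.0131, 0.0065], [0.7695, 0.9896, 0.0065], [0.7616, 0.6485, 0.0065], [0.5843, 0.6805, 0.0065]]
[231.  17.] [ 16. 117.] 71.56504821777344
[[0.4458, 1.0197, 0.0065], [0.5421, 1.0329, 0.0065], [0.5444, 1.0205, 0.0065], [0.4474, 1.007, 0.0065]]
```

View pics/w1.png

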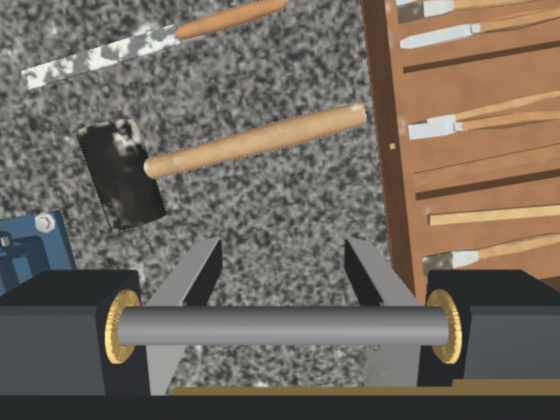

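The wrist view shows other furniture (a hammer at (250,140), a tool box on the right). My x-axis sign was wrong, so the arm went the wrong way and reached its limit at a slight tilt. I'll fix the helper and come back.

Run:
```python
s=open('h.py').read()
s=s.replace("Rt=np.c_[[np.sin(a),-np.cos(a),0]","Rt=np.c_[[-np.sin(a),np.cos(a),0]")
s=s.replace('    print("t",','    print("rotvec6",(Ro.from_matrix(R.T@Rt).as_rotvec(degrees=True)/6).round(2),"det",round(np.linalg.det(Rt),2))\n    print("t",')
open('h.py','w').write(s)
from h import *
plan(.4312,.2138,.15,-9.6)
```

```text
rotvec6 [ 0.18 -0.47  0.02] det 1.0
t 3.15 pos [0.5083 0.8537 0.1424] yaw -9.53 tz [ 0.027  0.045 -0.999] turn z 0.01 shift [-12.877   0.613  -0.152] w 0.0659 F [ 0.5 -0.1  0.2] 0.0
```

```bash
python3 -m inch '{"turn":[[0,0,0],[0,0,0],[0.18,-0.47,0],[0,0,0],[0,0,0],[0,0,0],[0,0,0],[0,0,0],[0,0,0],[0,0,0]],"xyz":[[-0.5,0,-0.1],[-0.6,0,0],[0,0,0],[-0.7,0,0],[-0.7,0,0],[-0.7,0,0],[-0.7,0,0],[-0.7,0,0],[-0.7,0,0],[-0.7,0,0]],"grip":[0.3,0.3,0.3,0.3,0.3,0.3,0.3,0.3,0.3,0.3]}'
python3 -m inch '{"turn":[[0,0,0],[0,0,0],[0,0,0],[0,0,0],[0,0,0],[0,0,0],[0,0,0],[0,0,0],[0,0,0],[0,0,0]],"xyz":[[-0.8,0.1,0],[-0.8,0.1,0],[-0.8,0.1,0],[-0.8,0.1,0],[-0.8,0.1,0],[-0.8,0.1,0],[-0.5,0,0],[0,0,0],[0,0,0],[0,0,0]],"grip":[0.3,0.3,0.3,0.3,0.3,0.3,0.3,0.3,0.3,0.3]}'
python3 - <<'E'
from h import *
plan(.4312,.2138,.15,-9.6)
E
```

```text
clock: 4.15
position: [0.4597, 0.5592, 0.1453]
ee_rot: [0.763, 0.646, 0.0, 0.0]
wrist_force: [-0.7, -0.2, 0.3]
width: 0.0661
finger_force: 0.0
clock: 5.15
position: [0.4458, 0.2946, 0.1447]
ee_rot: [0.763, 0.646, -0.0, 0.001]
wrist_force: [-0.3, -0.1, -0.0]
width: 0.0654
finger_force: 0.0
rotvec6 [0.   0.02 0.02] det 1.0
t 5.15 pos [0.4458 0.2946 0.1447] yaw -9.5 tz [ 0.    -0.002 -1.   ] turn z 0.02 shift [-1.642 -0.018 -0.106] w 0.0654 F [-0.3 -0.1 -0. ] 0.0
```

```bash
python3 -m inch '{"turn":[[0,0,0],[0,0,0],[0,0,0],[0,0,0],[0,0,0]],"xyz":[[-0.5,0,0],[-0.6,0,0],[-0.54,0,0],[0,0,0],[0,0,0]],"grip":[0.3,0.3,0.3,0.3,0.3]}'
python3 - <<'E'
from h import *
m=ctrl.camera_model("wrist"); im=ctrl.get_image("wrist"); cv2.imwrite("pics/w2.png",im)
plan(.4312,.2138,.15,-9.6)
for c in blobs(orange(im),200):
    r=cv2.minAreaRect(c); print(np.round(r[0]),np.round(r[1]),r[2]); print(ray("wrist",cv2.boxPoints(r),.0065,m).round(4).tolist())
E
```

```text
clock: 5.65
position: [0.432, 0.2134, 0.1444]
ee_rot: [0.763, 0.646, -0.001, 0.001]
wrist_force: [-0.5, 0.7, -0.7]
width: 0.0658
finger_force: 0.0
rotvec6 [-0.01  0.02  0.02] det 1.0
t 5.7 pos [0.432  0.2136 0.1443] yaw -9.5 tz [-0.001 -0.002 -1.   ] turn z 0.02 shift [ 0.002 -0.016 -0.114] w 0.066 F [-0.1  0.2 -0. ] 0.0
[366. 384.] [386.  19.] 0.0
[[0.2831, 0.0266, 0.0065], [0.2886, 0.0492, 0.0065], [0.6855, -0.0174, 0.0065], [0.6858, -0.041, 0.0065]]
[445. 326.] [75. 30.] 82.40535736083984
[[0.555, 0.1005, 0.0065], [0.5842, 0.0999, 0.0065], [0.5897, 0.015, 0.0065], [0.5589, 0.0153, 0.0065]]
[121. 326.] [30. 75.] 7.765166282653809
[[0.2187, 0.0773, 0.0065], [0.2519, 0.1557, 0.0065], [0.2797, 0.1466, 0.0065], [0.248, 0.0675, 0.0065]]
[417.  74.] [ 16. 119.] 83.48019409179688
[[0.5126, 0.3116, 0.0065], [0.6123, 0.3057, 0.0065], [0.6133, 0.2931, 0.0065], [0.5127, 0.2989, 0.0065]]
```

View pics/w2.png

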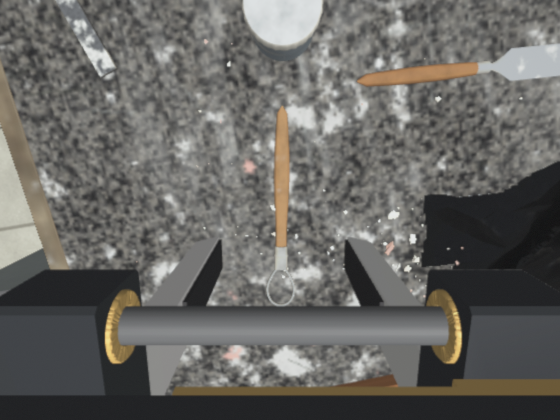

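The wrist view shows the handle from its butt at (283,107) to the ferrule at (281,247), with the loop end at (281,306). The spatula is at (357,80)–(560,60).

Run:
```python
from h import *
A=ray("wrist",[[281,306],[283,107]],.0065); u=A[1]-A[0];L=np.linalg.norm(u);u/=L
yaw=np.degrees(np.arctan2(u[1],u[0]))-90
g=A[1]-u*.081; print("loop ends",A.round(4),"grip",g.round(4),"L",L.round(3),"yaw",yaw.round(1))
plan(g[0],g[1],.003,yaw)
B=ray("wrist",[[357,80],[480,68.5]],.0065);v=B[0]-B[1];v/=np.linalg.norm(v);print("spat grip",(B[0]-v*.075).round(4),"blade end",(B[0]-v*.18).round(4),"y axis dir",np.degrees(np.arctan2(v[1],v[0])).round(1))
```

```text
loop ends [[0.4128 0.1086 0.0065]
 [0.4459 0.2951 0.0065]] grip [0.4318 0.2153 0.0065] L 0.189 yaw -10.1
rotvec6 [-0.01  0.02  0.09] det 1.0
t 5.7 pos [0.432  0.2136 0.1443] yaw -9.5 tz [-0.001 -0.002 -1.   ] turn z 0.09 shift [ 0.034 -0.01   2.826] w 0.066 F [-0.1  0.2 -0. ] 0.0
spat grip [0.5866 0.3007 0.0065] blade end [0.6913 0.2927 0.0065] y axis dir 175.6
```

```bash
python3 -m inch '{"turn":[[0,0,0.09],[0,0,0],[0,0,0],[0,0,0],[0,0,0],[0,0,0],[0,0,0],[0,0,0],[0,0,0],[0,0,0]],"xyz":[[0.03,0,0.2],[0,0,0.4],[0,0,0.4],[0,0,0.4],[0,0,0.4],[0,0,0.4],[0,0,0.3],[0,0,0.2],[0,0,0.1],[0,0,0]],"grip":[0.3,0.3,0.3,0.3,0.3,0.3,0.3,0.3,0.3,0.3]}'
python3 -m inch '{"turn":[[0,0,0],[0,0,0],[0,0,0],[0,0,0],[0,0,0],[0,0,0],[0,0,0],[0,0,0]],"xyz":[[0,0,0],[0,0,0],[0,0,0],[0,0,0],[0,0,0],[0,0,0],[0,0,0],[0,0,0]],"grip":[1,1,1,1,1,1,1,1]}' 15
python3 -c "
from h import *
plan(.43,.2138,.15,None)"
```

```text
clock: 6.7
position: [0.4311, 0.2139, 0.0033]
ee_rot: [0.766, 0.642, -0.002, 0.0]
wrist_force: [-0.1, -0.2, 0.6]
width: 0.0658
finger_force: 0.0
clock: 7.5
position: [0.4315, 0.2136, 0.004]
ee_rot: [0.767, 0.642, -0.002, 0.0]
wrist_force: [0.3, -0.2, 0.5]
width: 0.0121
finger_force: 15.0
rotvec6 [-0.01  0.03  0.  ] det 1.0
t 7.5 pos [0.4315 0.2136 0.004 ] yaw -10.1 tz [-0.002 -0.003 -1.   ] turn z 0.0 shift [-2.00e-03 -3.10e-02 -2.92e+00] w 0.0121 F [ 0.3 -0.2  0.5] 15.0
```

```bash
python3 -m inch '{"turn":[[0,0,0],[0,0,0],[0,0,0],[0,0,0],[0,0,0],[0,0,0],[0,0,0],[0,0,0],[0,0,0]],"xyz":[[0,0,-0.2],[0,0,-0.3],[0,0,-0.4],[0,0,-0.4],[0,0,-0.4],[0,0,-0.4],[0,0,-0.4],[0,0,-0.2],[0,0,0]],"grip":[1,1,1,1,1,1,1,1,1]}'
python3 - <<'E'
from h import *
t=cv2.imread("pics/top0.png")
m=np.zeros(t.shape[:2],np.uint8); hs=cv2.cvtColor(t,cv2.COLOR_BGR2HSV)
m=cv2.inRange(hs,(3,70,60),(40,255,255)); m[:190]=0;m[310:]=0;m[:,:290]=0;m[:,425:]=0
m=cv2.morphologyEx(cv2.morphologyEx(m,cv2.MORPH_CLOSE,np.ones((7,7))),cv2.MORPH_OPEN,np.ones((5,5)))
c=max(blobs(m),key=cv2.contourArea); b=cv2.boxPoints(cv2.minAreaRect(c)); print(b.round(1).tolist())
w=ray("top",b,.018); ctr=w.mean(0); print(w.round(3).tolist(),"ctr",ctr.round(4),[np.linalg.norm(w[i]-w[i-1]).round(3) for i in range(4)])
e=[w[i]-w[i-1] for i in range(4)]; e=max(e,key=np.linalg.norm); e*=np.sign(e[1])
a=np.arctan2(e[1],e[0]); print("tray y dir",np.degrees(a).round(2)); xd=np.array([np.sin(a),-np.cos(a)])
for s in(-.058,.058): print("bay",(ctr[:2]+s*xd).round(4))
n=ctr[:2]-.058*xd
plan(n[0],n[1],.14,np.degrees(a)-90)
E
```

```text
clock: 8.4
position: [0.4328, 0.2143, 0.1408]
ee_rot: [0.767, 0.642, 0.0, 0.001]
wrist_force: [0.5, 0.6, -0.9]
width: 0.012
finger_force: 15.0
[[299.6000061035156, 206.3000030517578], [409.0, 198.0], [416.20001220703125, 293.5], [306.79998779296875, 301.70001220703125]]
[[0.574, 0.015, 0.018], [0.591, -0.238, 0.018], [0.372, -0.249, 0.018], [0.355, 0.001, 0.018]] ctr [ 0.4729 -0.1176  0.018 ] [np.float64(0.219), np.float64(0.254), np.float64(0.22), np.float64(0.251)]
tray y dir 93.82
bay [ 0.415  -0.1215]
bay [ 0.5308 -0.1137]
rotvec6 [ 0.02  0.02 -2.32] det 1.0
t 8.4 pos [0.4328 0.2143 0.1408] yaw -10.1 tz [ 0.002 -0.002 -1.   ] turn z -2.32 shift [-6.676 -0.803  0.016] w 0.012 F [ 0.5  0.6 -0.9] 15.0
```

```bash
python3 -m inch '{"turn":[[0,0,-0.8],[0,0,-0.8],[0,0,-0.72],[0,0,0],[0,0,0],[0,0,0],[0,0,0],[0,0,0],[0,0,0],[0,0,0]],"xyz":[[0,0,0],[0,0,0],[0,0,0],[-0.4,0,0],[-0.6,-0.1,0],[-0.7,-0.1,0],[-0.7,-0.1,0],[-0.7,-0.1,0],[-0.7,-0.1,0],[-0.7,-0.1,0]],"grip":[1,1,1,1,1,1,1,1,1,1]}'
python3 -m inch '{"turn":[[0,0,0],[0,0,0],[0,0,0],[0,0,0],[0,0,0],[0,0,0]],"xyz":[[-0.7,-0.1,0],[-0.6,-0.1,0],[-0.4,-0.1,0],[-0.25,0,0],[0,0,0],[0,0,0]],"grip":[1,1,1,1,1,1]}'
python3 - <<'E'
from h import *
m=ctrl.camera_model("wrist"); im=ctrl.get_image("wrist"); cv2.imwrite("pics/w3.png",im)
plan(.415,-.1095,.14,3.8)
E
```

```text
clock: 9.4
position: [0.4157, -0.0136, 0.1385]
ee_rot: [0.683, 0.73, -0.002, -0.0]
wrist_force: [1.5, -1.1, 0.0]
width: 0.0122
finger_force: 15.0
clock: 10.0
position: [0.4082, -0.1101, 0.1393]
ee_rot: [0.683, 0.73, -0.002, -0.0]
wrist_force: [-0.4, -0.2, -0.2]
width: 0.0122
finger_force: 15.0
rotvec6 [-0.02  0.02  0.01] det 1.0
t 10.05 pos [ 0.4082 -0.1099  0.1394] yaw 3.87 tz [-0.002 -0.002 -1.   ] turn z 0.01 shift [-0.001  0.136 -0.011] w 0.0122 F [-0.5  0.3 -0.6] 15.0
```

View pics/w3.png

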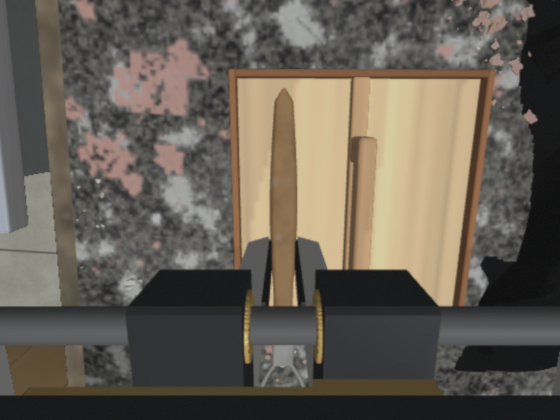

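The wrist view shows the held loop tool level over the near bay. The tray's +y rim corners are at (231,72) and (492,72), and the grip bar's end is at (359–376, 138).

Run:
```python
from h import *
A=ray("wrist",[[231,72],[492,72]],.018); d=A[1]-A[0]; print(A.round(4),np.linalg.norm(d).round(4))
a=np.arctan2(d[1],d[0]); print("tray x dir",np.degrees(a).round(2)); X=d/np.linalg.norm(d); Y=np.array([-X[1],X[0],0])
c=A.mean(0)-.125*Y; print("ctr",c.round(4)); print("bar end",ray("wrist",[[359,138],[376,138]],.055).round(4),"pred",(c+Y*.072).round(4))
for s in(-.058,.058): print("bay",(c+s*X+.01*Y).round(4))
n=c-.058*X+.01*Y; plan(n[0],n[1],.0105,np.degrees(a))
```

```text
[[ 0.359  -0.0041  0.018 ]
 [ 0.5683  0.0101  0.018 ]] 0.2098
tray x dir 3.88
ctr [ 0.4721 -0.1217  0.018 ]
bar end [[ 0.46   -0.0484  0.055 ]
 [ 0.4724 -0.0476  0.055 ]] pred [ 0.4672 -0.0499  0.018 ]
bay [ 0.4135 -0.1157  0.018 ]
bay [ 0.5293 -0.1078  0.018 ]
rotvec6 [-0.02  0.02 -0.  ] det 1.0
t 10.05 pos [ 0.4082 -0.1099  0.1394] yaw 3.87 tz [-0.002 -0.002 -1.   ] turn z -0.0 shift [-0.123  0.098  2.579] w 0.0122 F [-0.5  0.3 -0.6] 15.0
```

```bash
python3 -m inch '{"turn":[[0,0,0],[0,0,0],[0,0,0],[0,0,0],[0,0,0],[0,0,0],[0,0,0],[0,0,0],[0,0,0],[0,0,0]],"xyz":[[-0.1,0.1,0.2],[0,0,0.4],[0,0,0.4],[0,0,0.4],[0,0,0.4],[0,0,0.3],[0,0,0.2],[0,0,0.15],[0,0,0.1],[0,0,0]],"grip":[1,1,1,1,1,1,1,1,1,1]}'
python3 -m inch '{"turn":[[0,0,0],[0,0,0],[0,0,0],[0,0,0],[0,0,0]],"xyz":[[0,0,0],[0,0,0],[0,0,0],[0,0,0],[0,0,0]],"grip":[0.65,0.65,0.65,0.65,0.65]}'
python3 -m inch '{"turn":[[0,0,0],[0,0,0],[0,0,0],[0,0,0],[0,0,0],[0,0,0],[0,0,0],[0,0,0],[0,0,0]],"xyz":[[0,0,-0.1],[0,0,-0.2],[0,0,-0.3],[0,0,-0.4],[0,0,-0.5],[0,0,-0.5],[0,0,-0.4],[0,0,-0.3],[0,0,0]],"grip":[0.65,0.65,0.65,0.65,0.65,0.65,0.65,0.65,0.65]}'
python3 - <<'E'
from h import *
cv2.imwrite("pics/w4.png",ctrl.get_image("wrist"))
plan(.587,.301,.14,85.6)
E
```

```text
clock: 11.05
position: [0.4134, -0.1155, 0.0122]
ee_rot: [0.683, 0.73, -0.002, 0.0]
wrist_force: [-0.2, -0.6, -0.3]
width: 0.0119
finger_force: 15.0
clock: 11.55
position: [0.4136, -0.1159, 0.0126]
ee_rot: [0.683, 0.73, -0.002, 0.001]
wrist_force: [-0.1, 0.4, -0.3]
width: 0.0324
finger_force: 0.0
clock: 12.45
position: [0.4153, -0.1163, 0.1505]
ee_rot: [0.683, 0.73, -0.001, 0.003]
wrist_force: [0.1, 0.4, 0.4]
width: 0.0332
finger_force: 0.0
rotvec6 [ -0.02   0.04 -13.63] det 1.0
t 12.5 pos [ 0.4144 -0.1158  0.1488] yaw 3.83 tz [ 0.001 -0.004 -1.   ] turn z -13.63 shift [-2.802  8.577  0.176] w 0.0334 F [ 0.3 -0.7 -0.3] 0.0
```

View pics/w4.png

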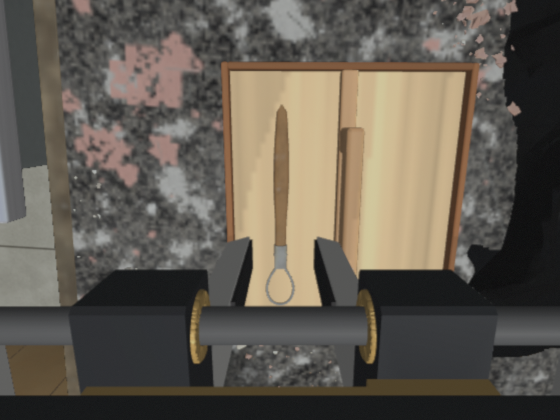

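The loop tool lies straight in the near bay, butt (281,107) and loop (280,290). On to the spatula.

```bash
python3 -m inch '{"turn":[[0,0,-1],[0,0,-1],[0,0,-1],[0,0,-1],[0,0,-1],[0,0,-1],[0,0,-1],[0,0,-1],[0,0,-1],[0,0,-1]],"xyz":[[0,0,0],[0,0,0],[0,0,0],[0,0,0],[0,0,0],[0,0,0],[0,0,0],[0,0,0],[0,0,0],[0,0,0]],"grip":[0.3,0.3,0.3,0.3,0.3,0.3,0.3,0.3,0.3,0.3]}'
python3 -m inch '{"turn":[[0,0,-1],[0,0,-1],[0,0,-1],[0,0,-0.6],[0,0,0],[0,0,0],[0,0,0],[0,0,0],[0,0,0],[0,0,0]],"xyz":[[0,0,0],[0,0,0],[0,0,0],[0,0,0],[-0.2,0.4,0],[-0.3,0.6,0],[-0.3,0.7,0],[-0.3,0.8,0],[-0.3,0.8,0],[-0.3,0.8,0]],"grip":[0.3,0.3,0.3,0.3,0.3,0.3,0.3,0.3,0.3,0.3]}'
python3 -m inch '{"turn":[[0,0,0],[0,0,0],[0,0,0],[0,0,0],[0,0,0],[0,0,0],[0,0,0],[0,0,0],[0,0,0]],"xyz":[[-0.3,0.8,0],[-0.3,0.8,0],[-0.2,0.8,0],[-0.2,0.7,0],[-0.1,0.6,0],[0,0.5,0],[0,0.25,0],[0,0,0],[0,0,0]],"grip":[0.3,0.3,0.3,0.3,0.3,0.3,0.3,0.3,0.3]}'
python3 - <<'E'
from h import *
m=ctrl.camera_model("wrist"); im=ctrl.get_image("wrist"); cv2.imwrite("pics/w5.png",im)
plan(.587,.301,.003,85.6)
for c in blobs(orange(im),200):
    r=cv2.minAreaRect(c); print(np.round(r[0]),np.round(r[1]),r[2]); print(ray("wrist",cv2.boxPoints(r),.0065,m).round(4).tolist())
E
```

```text
clock: 13.5
position: [0.4129, -0.115, 0.1462]
ee_rot: [0.224, 0.974, -0.001, -0.002]
wrist_force: [0.2, -0.2, -0.7]
width: 0.0657
finger_force: 0.0
clock: 14.5
position: [0.5145, 0.0839, 0.1454]
ee_rot: [0.04, 0.999, -0.001, -0.002]
wrist_force: [0.6, 0.3, 0.6]
width: 0.0658
finger_force: 0.0
clock: 15.4
position: [0.587, 0.2987, 0.1453]
ee_rot: [0.04, 0.999, -0.002, -0.001]
wrist_force: [-0.7, -0.8, -0.0]
width: 0.0658
finger_force: 0.0
rotvec6 [-0.03 -0.02 -0.04] det 1.0
t 15.45 pos [0.5871 0.2985 0.1455] yaw 85.37 tz [-0.003 -0.003 -1.   ] turn z -0.04 shift [0.007 0.05  2.851] w 0.0657 F [-0.5 -0.3  0.2] 0.0
[366. 386.] [ 15. 387.] 90.0
[[0.7665, 0.1666, 0.0065], [0.7972, 0.5692, 0.0065], [0.8156, 0.5709, 0.0065], [0.7846, 0.1638, 0.0065]]
[445. 326.] [74. 31.] 83.36748504638672
[[0.687, 0.4297, 0.0065], [0.6855, 0.4592, 0.0065], [0.769, 0.4705, 0.0065], [0.7708, 0.4394, 0.0065]]
[120. 327.] [30. 74.] 6.483073711395264
[[0.7405, 0.0965, 0.0065], [0.6595, 0.121, 0.0065], [0.6653, 0.1496, 0.0065], [0.7468, 0.1266, 0.0065]]
[286. 172.] [ 12. 109.] -0.0
[[0.6107, 0.2928, 0.0065], [0.5119, 0.3008, 0.0065], [0.5128, 0.3113, 0.0065], [0.6116, 0.304, 0.0065]]
[512.   7.] [102.  19.] 14.743562698364258
[[0.4331, 0.4548, 0.0065], [0.4197, 0.4583, 0.0065], [0.4454, 0.5396, 0.0065], [0.4593, 0.537, 0.0065]]
```

View pics/w5.png

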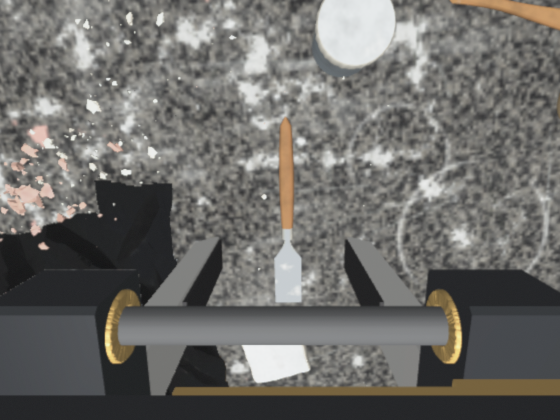

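The spatula lies straight between the fingers, with its butt at (286,118) and blade end at (288,302). The cast is at (275,362), clear of the fingers. Descend and grasp.

```bash
python3 -m inch '{"turn":[[0,0,0],[0,0,0],[0,0,0],[0,0,0],[0,0,0],[0,0,0],[0,0,0],[0,0,0],[0,0,0],[0,0,0]],"xyz":[[0,0.04,0.2],[0,0,0.4],[0,0,0.4],[0,0,0.4],[0,0,0.4],[0,0,0.4],[0,0,0.3],[0,0,0.2],[0,0,0.14],[0,0,0]],"grip":[0.3,0.3,0.3,0.3,0.3,0.3,0.3,0.3,0.3,0.3]}'
python3 -m inch '{"turn":[[0,0,0],[0,0,0],[0,0,0],[0,0,0],[0,0,0],[0,0,0],[0,0,0],[0,0,0]],"xyz":[[0,0,0],[0,0,0],[0,0,0],[0,0,0],[0,0,0],[0,0,0],[0,0,0],[0,0,0]],"grip":[1,1,1,1,1,1,1,1]}' 20
python3 -m inch '{"turn":[[0,0,0],[0,0,0],[0,0,0],[0,0,0],[0,0,0],[0,0,0],[0,0,0],[0,0,0],[0,0,0]],"xyz":[[0,0,-0.2],[0,0,-0.3],[0,0,-0.4],[0,0,-0.4],[0,0,-0.4],[0,0,-0.4],[0,0,-0.4],[0,0,-0.2],[0,0,0]],"grip":[1,1,1,1,1,1,1,1,1]}'
python3 -c "
from h import *
plan(.5293,-.1078,.14,3.88)"
```

```text
clock: 16.45
position: [0.5869, 0.3009, 0.0032]
ee_rot: [0.04, 0.999, -0.002, -0.001]
wrist_force: [-0.1, -0.4, -0.1]
width: 0.0658
finger_force: 0.0
clock: 17.25
position: [0.5873, 0.3012, 0.004]
ee_rot: [0.04, 0.999, -0.001, -0.001]
wrist_force: [0.7, -0.5, 0.2]
width: 0.0118
finger_force: 20.0
clock: 18.15
position: [0.5888, 0.302, 0.1419]
ee_rot: [0.04, 0.999, -0.001, 0.001]
wrist_force: [-0.5, 0.2, -1.1]
width: 0.0116
finger_force: 20.0
rotvec6 [1.000e-02 3.000e-02 1.359e+01] det 1.0
t 18.15 pos [0.5888 0.302  0.1419] yaw 85.42 tz [ 0.003 -0.001 -1.   ] turn z 13.59 shift [-8.097 -1.743  0.038] w 0.0116 F [-0.5  0.2 -1.1] 20.0
```

```bash
python3 -m inch '{"turn":[[0,0,0.6],[0,0,1],[0,0,1],[0,0,1],[0,0,1],[0,0,1],[0,0,1],[0,0,1],[0,0,1],[0,0,1]],"xyz":[[0,0,0],[0,0,0],[0,0,0],[0,0,0],[0,0,0],[0,0,0],[0,0,0],[0,0,0],[0,0,0],[0,0,0]],"grip":[1,1,1,1,1,1,1,1,1,1]}'
python3 -m inch '{"turn":[[0,0,1],[0,0,1],[0,0,1],[0,0,0.5],[0,0,0.5],[0,0,0],[0,0,0],[0,0,0],[0,0,0],[0,0,0]],"xyz":[[0,0,0],[0,0,0],[0,0,0],[0,0,0],[0,0,0],[-0.4,-0.1,0],[-0.6,-0.2,0],[-0.7,-0.2,0],[-0.7,-0.2,0],[-0.7,-0.2,0]],"grip":[1,1,1,1,1,1,1,1,1,1]}'
python3 -m inch '{"turn":[[0,0,0],[0,0,0],[0,0,0],[0,0,0],[0,0,0],[0,0,0],[0,0,0],[0,0,0],[0,0,0],[0,0,0]],"xyz":[[-0.7,-0.2,0],[-0.7,-0.2,0],[-0.7,-0.2,0],[-0.7,-0.1,0],[-0.7,-0.1,0],[-0.6,0,0],[-0.5,0,0],[-0.4,0,0],[0,0,0],[0,0,0]],"grip":[1,1,1,1,1,1,1,1,1,1]}'
python3 - <<'E'
from h import *
m=ctrl.camera_model("wrist"); im=ctrl.get_image("wrist"); cv2.imwrite("pics/w6.png",im)
plan(.5293,-.1078,.0105,3.88)
E
```

```text
clock: 19.15
position: [0.5867, 0.3013, 0.1376]
ee_rot: [0.518, 0.855, -0.002, -0.001]
wrist_force: [-0.7, 0.9, -0.7]
width: 0.0116
finger_force: 20.0
clock: 20.15
position: [0.5517, 0.1426, 0.1383]
ee_rot: [0.683, 0.73, -0.002, -0.0]
wrist_force: [1.1, -1.2, -0.7]
width: 0.0119
finger_force: 20.0
clock: 21.15
position: [0.5291, -0.1079, 0.1394]
ee_rot: [0.683, 0.73, -0.002, -0.001]
wrist_force: [0.1, -0.6, -0.3]
width: 0.0118
finger_force: 20.0
rotvec6 [-0.03  0.02 -0.01] det 1.0
t 21.2 pos [ 0.5291 -0.1075  0.1395] yaw 3.83 tz [-0.003 -0.002 -1.   ] turn z -0.01 shift [-0.006  0.003  2.579] w 0.0114 F [ 0.7  0.7 -0.1] 20.0
```

View pics/w6.png

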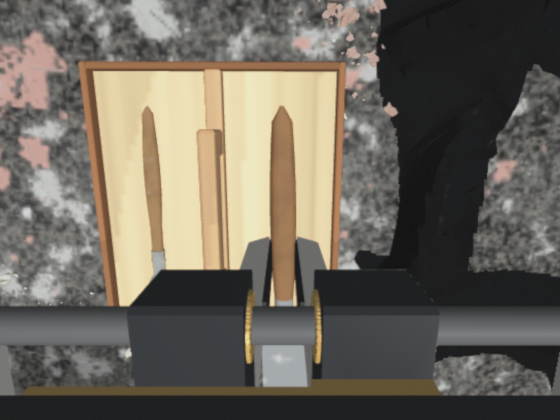

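The spatula is above the far bay, parallel to the board, and the loop tool is lying still. The rim corners are at (82,64) and (345,64), the bar end at (198–221,130). Lower, release and rise.

```bash
python3 -m inch '{"turn":[[0,0,0],[0,0,0],[0,0,0],[0,0,0],[0,0,0],[0,0,0],[0,0,0],[0,0,0],[0,0,0],[0,0,0]],"xyz":[[0,0,0.2],[0,0,0.4],[0,0,0.4],[0,0,0.4],[0,0,0.4],[0,0,0.3],[0,0,0.2],[0,0,0.15],[0,0,0.1],[0,0,0]],"grip":[1,1,1,1,1,1,1,1,1,1]}'
python3 -m inch '{"turn":[[0,0,0],[0,0,0],[0,0,0],[0,0,0],[0,0,0]],"xyz":[[0,0,0],[0,0,0],[0,0,0],[0,0,0],[0,0,0]],"grip":[0.65,0.65,0.65,0.65,0.65]}'
python3 -m inch '{"turn":[[0,0,0],[0,0,0],[0,0,0],[0,0,0],[0,0,0],[0,0,0],[0,0,0],[0,0,0],[0,0,0]],"xyz":[[0,0,-0.1],[0,0,-0.2],[0,0,-0.3],[0,0,-0.4],[0,0,-0.5],[0,0,-0.5],[0,0,-0.4],[0,0,-0.2],[0,0,0]],"grip":[0.65,0.65,0.65,0.65,0.65,0.65,0.65,0.65,0.65]}'
python3 - <<'E'
from h import *
cv2.imwrite("pics/top7.png",ctrl.get_image("top"))
plan(.4721,-.1217,.14,3.88)
E
```

```text
clock: 22.2
position: [0.5294, -0.1085, 0.0124]
ee_rot: [0.683, 0.73, -0.002, 0.0]
wrist_force: [-0.7, 0.5, 0.4]
width: 0.0118
finger_force: 20.0
clock: 22.7
position: [0.5296, -0.1087, 0.0129]
ee_rot: [0.683, 0.73, -0.001, 0.001]
wrist_force: [-0.4, -0.6, -0.7]
width: 0.0331
finger_force: 0.0
clock: 23.6
position: [0.5309, -0.1087, 0.1451]
ee_rot: [0.683, 0.73, -0.001, 0.002]
wrist_force: [0.0, -0.1, -0.7]
width: 0.0329
finger_force: 0.0
rotvec6 [-0.    0.03 -0.01] det 1.0
t 23.65 pos [ 0.53   -0.1084  0.1435] yaw 3.82 tz [-0.    -0.003 -1.   ] turn z -0.01 shift [-0.188 -1.174  0.069] w 0.0328 F [-0.8 -0.4 -1.5] 0.0
```

```bash
python3 -m inch '{"turn":[[0,0,0],[0,0,0],[0,0,0],[0,0,0],[0,0,0],[0,0,0]],"xyz":[[-0.1,-0.3,0],[-0.08,-0.4,0],[0,-0.3,0],[0,-0.18,0],[0,0,0],[0,0,0]],"grip":[0.55,0.55,0.55,0.55,0.55,0.55]}'
python3 - <<'E'
from h import *
im=ctrl.get_image("wrist"); cv2.imwrite("pics/w8.png",im)
plan(.4715,-.121,.024,3.88)
E
```

```text
clock: 24.25
position: [0.4715, -0.1211, 0.1425]
ee_rot: [0.683, 0.73, -0.002, 0.0]
wrist_force: [-0.4, 0.3, -0.4]
width: 0.0423
finger_force: 0.0
rotvec6 [-0.02  0.02 -0.01] det 1.0
t 24.3 pos [ 0.4718 -0.1211  0.1427] yaw 3.83 tz [-0.002 -0.003 -1.   ] turn z -0.01 shift [ 0.003 -0.005  2.374] w 0.0425 F [-0.2 -0.3  0.4] 0.0
```

View pics/w8.png

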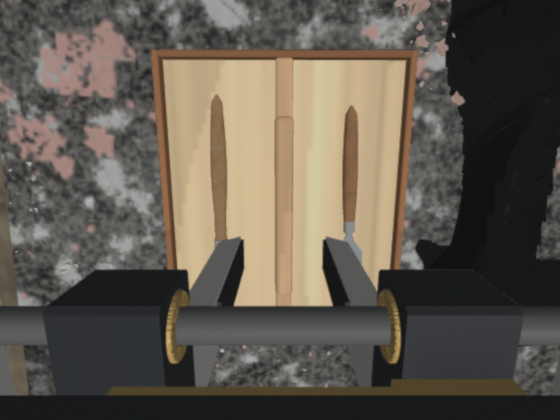

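Both tools lie in their bays parallel to the board. The bar runs from (284,117) to (284,293), centred between the fingers. I'll check its centre by ray.

Run:
```python
from h import *
A=ray("wrist",[[284,117],[284,293]],.055); d=A[0]-A[1]; print(A.round(4),np.linalg.norm(d).round(4),A.mean(0).round(4),np.degrees(np.arctan2(d[1],d[0]))-90)
c=A.mean(0); plan(c[0],c[1],.024,3.88)
T=ray("wrist",[[217,96],[222,238],[351,106],[349,222]],.0125); print(T.round(4))
```

```text
[[ 0.4676 -0.0484  0.055 ]
 [ 0.4771 -0.1887  0.055 ]] 0.1406 [ 0.4724 -0.1185  0.055 ] 3.8953610569354993
rotvec6 [-0.02  0.02 -0.01] det 1.0
t 24.3 pos [ 0.4718 -0.1211  0.1427] yaw 3.83 tz [-0.002 -0.003 -1.   ] turn z -0.01 shift [0.05  0.015 2.374] w 0.0425 F [-0.2 -0.3  0.4] 0.0
[[ 0.4103 -0.0339  0.0125]
 [ 0.4179 -0.1586  0.0125]
 [ 0.5235 -0.0344  0.0125]
 [ 0.533  -0.1355  0.0125]]
```

```bash
python3 -m inch '{"turn":[[0,0,0],[0,0,0],[0,0,0],[0,0,0],[0,0,0],[0,0,0],[0,0,0],[0,0,0],[0,0,0],[0,0,0]],"xyz":[[0.04,0.01,0.2],[0,0,0.4],[0,0,0.4],[0,0,0.4],[0,0,0.3],[0,0,0.3],[0,0,0.2],[0,0,0.12],[0,0,0.05],[0,0,0]],"grip":[0.55,0.55,0.55,0.55,0.55,0.55,0.55,0.55,0.55,0.55]}'
python3 -m inch '{"turn":[[0,0,0],[0,0,0],[0,0,0],[0,0,0],[0,0,0],[0,0,0]],"xyz":[[0,0,0],[0,0,0],[0,0,0],[0,0,0],[0,0,0],[0,0,0]],"grip":[1,1,1,1,1,1]}' 20
python3 -m inch '{"turn":[[0,0,0],[0,0,0],[0,0,0],[0,0,0]],"xyz":[[0,0,0],[0,0,0],[0,0,0],[0,0,0]],"grip":[1,1,1,1]}' 55
python3 -c "
from h import *
plan(.4724,-.1185,.18,None)"
```

```text
clock: 25.3
position: [0.4717, -0.1195, 0.0243]
ee_rot: [0.683, 0.73, -0.002, 0.0]
wrist_force: [-0.6, 0.4, -0.2]
width: 0.0422
finger_force: 0.0
clock: 25.9
position: [0.4717, -0.1196, 0.0246]
ee_rot: [0.683, 0.73, -0.002, 0.0]
wrist_force: [-1.1, 0.7, 2.9]
width: 0.0138
finger_force: 20.0
clock: 26.3
position: [0.4717, -0.1196, 0.0246]
ee_rot: [0.683, 0.73, -0.002, 0.0]
wrist_force: [-2.5, -0.5, 5.0]
width: 0.0136
finger_force: 55.0
rotvec6 [-0.02  0.03  0.  ] det 1.0
t 26.3 pos [ 0.4717 -0.1196  0.0246] yaw 3.82 tz [-0.002 -0.003 -1.   ] turn z 0.0 shift [ 0.02   0.015 -3.108] w 0.0136 F [-2.5 -0.5  5. ] 55.0
```

Firm grip at 13.6 mm. Lift slowly, 15 cm.

```bash
python3 -m inch '{"turn":[[0,0,0],[0,0,0],[0,0,0],[0,0,0],[0,0,0],[0,0,0],[0,0,0],[0,0,0],[0,0,0],[0,0,0]],"xyz":[[0,0,-0.03],[0,0,-0.06],[0,0,-0.1],[0,0,-0.15],[0,0,-0.15],[0,0,-0.15],[0,0,-0.15],[0,0,-0.15],[0,0,-0.15],[0,0,-0.15]],"grip":[1,1,1,1,1,1,1,1,1,1]}'
python3 -m inch '{"turn":[[0,0,0],[0,0,0],[0,0,0],[0,0,0],[0,0,0],[0,0,0],[0,0,0],[0,0,0],[0,0,0],[0,0,0]],"xyz":[[0,0,-0.18],[0,0,-0.18],[0,0,-0.18],[0,0,-0.18],[0,0,-0.18],[0,0,-0.18],[0,0,-0.18],[0,0,-0.18],[0,0,-0.16],[0,0,-0.12]],"grip":[1,1,1,1,1,1,1,1,1,1]}'
python3 -m inch '{"turn":[[0,0,0],[0,0,0],[0,0,0],[0,0,0],[0,0,0],[0,0,0],[0,0,0],[0,0,0],[0,0,0],[0,0,0]],"xyz":[[0,0,-0.08],[0,0,-0.04],[0,0,-0.02],[0,0,0],[0,0,0],[0,0,0],[0,0,0],[0,0,0],[0,0,0],[0,0,0]],"grip":[1,1,1,1,1,1,1,1,1,1]}'
python3 - <<'E'
from h import *
a=ctrl.get_image("wrist"); b=ctrl.get_image("side")
plan(.4724,-.1185,.175,None)
im=np.zeros((420,800,3),np.uint8); im[:300,:400]=cv2.resize(a,(400,300)); im[:300,400:]=cv2.resize(b[80:260,200:440],(400,300)); cv2.imwrite("pics/end.png",im)
E
```

```text
clock: 27.3
position: [0.4717, -0.1192, 0.0869]
ee_rot: [0.683, 0.73, -0.002, 0.0]
wrist_force: [0.8, -0.1, -6.8]
width: 0.0135
finger_force: 55.0
clock: 28.3
position: [0.472, -0.1191, 0.1732]
ee_rot: [0.683, 0.73, -0.001, 0.001]
wrist_force: [-0.2, -0.3, -6.9]
width: 0.0134
finger_force: 55.0
clock: 29.3
position: [0.4719, -0.119, 0.1793]
ee_rot: [0.683, 0.73, -0.002, 0.0]
wrist_force: [-0.3, -0.3, -6.6]
width: 0.0132
finger_force: 55.0
rotvec6 [-0.02  0.03  0.  ] det 1.0
t 29.4 pos [ 0.4719 -0.119   0.1793] yaw 3.82 tz [-0.002 -0.003 -1.   ] turn z 0.0 shift [0.01  0.011 0.086] w 0.0135 F [-0.4  0.5 -6. ] 55.0
```

View pics/end.png

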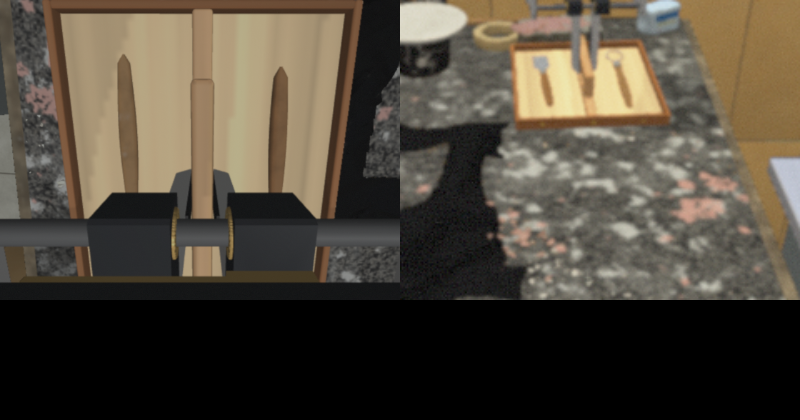

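The two views show the tray held level about 15 cm up. Both tools lie flat, one per bay, with the working ends toward the same end. Hand in.

```bash
python3 -c "
from cell import ctrl
print(ctrl.finish_job())"
```

```text
the job is handed in; nothing more can be done
None
```

I handed the job in with the tray held level and still by its grip bar about 15 cm above the bench, one tool in each bay and both working ends toward the same end; the hand-in returned no verdict.

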